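Lock a blank in the cam-clamp jig

ROBOT

A 7-joint arm with a two-finger parallel gripper is mounted at the origin on a cart in front of the work surface, level with it; the furniture and walls round the work are solid. World frame = base frame: x ahead of the robot, y to its left, z up, the work surface at z = 0. Lengths are in m, angles in rad, forces in N, time in s.
With the tool pointing down it reaches from about 0.425 to 0.925 m from the base axis. Payload 6.8 kg.
Tool frame: the origin (TCP) lies midway between the tips of the shut fingers; the grasp point (between the pads) lies hold_point_z behind it (hold_point_z is the distance from the TCP to the grasp point, in m); x points along the fingers, z is the direction in which the jaws open and shut, and the axes are right-handed (so a half turn about x gives the same grasp; the last joint's range is limited). The gripper opens to 88 mm and grips with 3 to 60 N. Pads are 20 mm wide; open, the fingers measure 115 mm over their backs; the gripper's body (75 mm by 178 mm) begins 61 mm behind the grasp point.
Start: joints at [1.133, 0.477, 0.022, 1.555, -0.011, 1.109, -0.083], TCP at [0.219, -0.639, 0.223] pointing down, gripper open.
Joint ranges: [-2.96, 2.96], [-0.34, 2.1], [-1.41, 1.46], [0.24, 2.44], [-1.37, 4.51], [0.17, 1.92], [-2.96, 2.96]. Speed limits (rad/s): [2.39, 2.39, 3.14, 3.14, 3.14, 3.14, 3.14].

INTERFACE

Orientations are given as a rotation vector (axis times angle).
In Python, from workcell import read_state, read_camera, calibration, close_job, outline_of, pinpoint, hold_point_z gives the robot as it stands. The module is installed in compiled form; this text tells all that it offers.
- The arm moves only by the tool servo_tool, never from a script. Its argument "rows" is text: rows parted by semicolons, each of 7 numbers parted by spaces: the shift along the tool's x, y, z in m, then the turn, a rotation vector about the tool's x, y, z in rad, then the opening in per cent of the stroke, from 0 (shut) to 100 (fully open). In form: tx ty tz rx ry rz fingers; .... A call has 1 to 12 rows; each row shifts and turns the commanded pose from where the row before left it, along the tool's axes as they then stand; what a row does not reach is not made up. A row lasts 1/12 s, in which the tool goes at most 41.7 mm and 7.16 degrees, less where a joint would pass 70% of its speed; a pose out of reach is approached as far as the arm can. A call with a gripper value outside its range is refused whole. The fingers move at their own pace and stop on an object; "squeeze" is the grip in N (left out, the last holds). Time passes only in rows, so rows that do not move let the fingers close. It gives the time, the measured TCP pose, the force and the opening at its end, in the units of the state.
- read_state(): the state, without advancing time (a new reading comes with each control period).
- read_camera(name): name is "scene" or "top"; returns the picture (420x560x3 uint8, red, green, blue); there is no depth.
- calibration(name): a dict with "mtx" (3x3 intrinsics, pixels), "position" and "attitude" of the camera in the world. Camera axes: x right, y down, z forward; pixel columns grow to the right and rows downward; lengths in m; the calibration is good to about 2 mm. A picture is of the moment at which its call begins. calibration takes no time and is no camera call.
- close_job(): hands the job in, once; it reports no verdict.
Trained networks look in the newest picture that a camera, given by its name, has taken for a name from the list of things; names that differ only in an ending like _2 or _b are one class to them, and where a whole thing is asked for, a point or a joint stands for the part that bears it (a point fixed in the world has none). Each returns a list of dicts, best first, with "confidence" (0 to 1); they miss things now and then, are a little off and sometimes report something else, mostly with a low value. They report only what shows in the picture. A call takes as long as a camera call. They do not tell look-alikes from the thing itself.
- outline_of(camera, label): "mask" (420x560 bool, what is visible of it) and "at" ([column, row] in pixels, amid what is visible of it).
- pinpoint(camera, label): "at" ([column, row] in pixels: a listed point, or the origin of a listed thing).
The state is a dict: "time_s": time; "qpos": joint angles; "qd": joint speeds; "effort": joint torques, N m; "ee_pos": TCP position; "ee_rot": TCP orientation; "wrist_force": force on the tool from outside, world axes, zero at the start; "ft_torque": the same for the moment, N m; "opening": opening from 0.0 (shut) to 1.0 (fully open).
Only numpy, scipy, OpenCV 4.12 (cv2) and the standard library are available. Lean on these libraries where they do the work, as an engineer would, in place of code of your own. Each camera call takes 0.05 s, during which the arm holds its last target. There are 200 camera calls.

TASK

Clamp the dark wooden blank that lies on the cam-clamp jig ready for cutting: with one fingertip push it flat against the jig's long rail and along the rail until its end is fully home against the end stop, then push the handle of the cam lever round until the cam jams hard on the blank and holds it there. Push only: the blank is never picked up off the jig's base. Leave the lever clamped and do not disturb the other things on the table.

Things in the scene. Friction and masses are not known exactly. Their poses are not given: they have to be found in the camera images.
- jig: The cam-clamp jig, fixed to the saw table right of the rip fence; place and yaw vary. Its frame: origin on the table surface, x away from the robot, y left, z up. Plywood base 12 mm thick, x -60 to 70, y -170 to 100 mm. Rail along its far side: x 40 (guiding face) to 66, y -168 to 98 mm. End stop at its left end: x -18 to 40, y 70 (stopping face) to 96 mm. Tops of both 36 mm above the table.
- blank: The dark wooden offcut, 100 x 32 x 20 mm, about 40 g, loose on the jig's base (its top 32 mm above the table). Origin at the centre of its underside, x along its length toward the end stop, z up. It starts with its long side 6 to 14 mm short of the rail and up to 0.12 rad out of line with it, its left end 85 to 115 mm short of the end stop.
- blank_home (a point): On the jig: where the centre of the blank's underside lies when the blank touches both rail and end stop, at jig (24, 20, 12) mm; axes as the jig's. The blank's length then lies along the jig's y.
- cam_pivot (a point): On the jig: the vertical axis of the cam lever, at jig (-18, 20) mm, 21 mm above the table (mid-height of the lever); axes as the jig's. The cam is a disc of 25 mm radius whose centre lies 8 mm off this axis: turning the lever counterclockwise brings the disc toward the rail, where it jams the blank and drives it toward rail and stop. It stays jammed when let go.
- handle_end (a point): On the cam lever, 124 mm from the pivot, near the free end of its handle, 21 mm above the table. Its x axis points to the pivot; it turns with the lever. The light wooden lever is 16 mm thick, 13 to 29 mm above the table; the handle is a straight bar 18 mm wide with a round end of 24 mm, reaching 136 mm from the pivot and overhanging the base while open.
- cam_lever (a joint): Angle of the cam lever, 0 to 2.0 rad, counterclockwise from above. 0: open, the handle points to the jig's -x (to the robot); it starts at 0 to 0.5. With the blank home the cam jams at about 1.5 to 1.65 rad, the handle then about parallel to the rail, pointing to -y. About 1.5 N at the handle's end turns it free; a last push of 5 to 10 N there clamps. Without a blank it turns on to 2.0.
- marking_gauge: Wooden marking gauge (a 200 mm stem through a 73 x 24 x 56 mm fence) lying left of the rip fence; bystander. Origin under its centre.
- pencil: Flat carpenter's pencil lying in front of the jig, 161 mm long, 8 mm high; bystander. Origin under its centre.
- masking_tape: Roll of masking tape lying flat, diameter 96 mm, 24 mm high; bystander. Origin at the centre of its underside.
- square_block: Short wooden offcut, 45 x 50 x 40 mm, beyond the jig to the right; bystander. Origin at the centre of its underside.
- sanding_block: Cork sanding block lying flat, 65 x 100 x 30 mm, to the right of the jig; bystander. Origin under its centre.
Not all that is in view belongs to the job. There is more than one size of the blank; the one meant has the size given above.

How it is judged:
By the outcome, as a careful person would: the job done as asked, in the order asked, and still so for the second after the job is handed in, with the robot touching nothing.
It also fails if it takes over 59 s, if anything falls off the work surface, if the arm or the gripper's body presses on something with over 40 N, if the wrist force passes 120 N, or if a joint passes its speed limit or range.

## Working session

There is one attempt and no reset: what is moved stays moved. The work goes in short steps, Python scripts to look and compute and a tool call to move; the robot and the scene stay as the last step left them, time stands still between calls to the robot, and variables do not carry over. Pictures are saved under pics/ and viewed, about 8 in all and at most 12, crops included, and the job is handed in when it is done.

Besides the shell and the picture viewer there is one more tool, called after "Emit:" as name(argument=value, ...) on one line, values as JSON. servo_tool: Moves the arm, as the interface text tells. Its arguments: {"type":"object","properties":{"rows":{"type":"string"},"squeeze":{"type":"number"}},"required":["rows"]}

```bash
mkdir -p pics
cat > h.py <<'E'
import numpy as np,cv2
from scipy.spatial.transform import Rotation as R
from workcell import *
def cal(n):
    c=calibration(n); a=np.array(c["attitude"],float)
    M=a if a.shape==(3,3) else (R.from_rotvec(a).as_matrix() if a.size==3 else R.from_quat(a).as_matrix())
    return np.array(c["mtx"]),np.array(c["position"]),M
def ray(n,px,z):
    K,p,M=cal(n); d=M@np.linalg.inv(K)@np.array([px[0],px[1],1.]); return p+d*(z-p[2])/d[2]
def proj(n,P):
    K,p,M=cal(n); q=K@(M.T@(np.array(P)-p)); return q[:2]/q[2]
def save(n,f,crop=None,s=1):
    im=read_camera(n)[:,:,::-1]
    if crop: im=im[crop[1]:crop[3],crop[0]:crop[2]]
    im=cv2.resize(im,None,fx=s,fy=s,interpolation=cv2.INTER_CUBIC); cv2.imwrite("pics/"+f,im)
E
python3 - <<'E'
from h import *
np.set_printoptions(precision=4,suppress=True)
print(calibration("top"),calibration("scene"));s=read_state();print(s["ee_pos"],s["ee_rot"],s["wrist_force"],s["opening"],hold_point_z)
save("top","t0.png",s=1.4);save("scene","s0.png",s=1.4)
Z=dict(jig=0,blank=.012,blank_home=.012,cam_pivot=.021,handle_end=.021,marking_gauge=0,pencil=0,masking_tape=0,square_block=0,sanding_block=0)
for n in("top","scene"):
  for l,z in Z.items():
    for r in pinpoint(n,l)[:3]:
      print(n,l,round(r["confidence"],2),np.round(r["at"],1),ray(n,r["at"],z)[:2])
E
```

```text
{'mtx': array([[437.8399,   0.    , 275.3304],
       [  0.    , 437.8399, 214.7996],
       [  0.    ,   0.    ,   1.    ]]), 'position': array([ 0.3612, -0.1784,  1.1771]), 'attitude': array([-2.1614,  2.1021, -0.1601])} {'mtx': array([[424.3304,   0.    , 278.5378],
       [  0.    , 424.3304, 210.0311],
       [  0.    ,   0.    ,   1.    ]]), 'position': array([-0.0736,  0.2903,  0.6247]), 'attitude': array([-1.1382,  2.2446, -1.11  ])}
[ 0.2184 -0.6381  0.2217] [ 0.9639  1.3489 -0.9623] [-0.0747  0.0707  0.243 ] 1.0014651724099288 0.0187
top jig 0.65 [275.  192.7] [ 0.6141 -0.1593]
top blank 0.48 [323.9 281.4] [ 0.3769 -0.2949]
top blank_home 0.94 [270.6 184.4] [ 0.6343 -0.1469]
top cam_pivot 0.84 [260.4 196.6] [ 0.5978 -0.1207]
top handle_end 0.83 [235.2 237.8] [ 0.4845 -0.0576]
top marking_gauge 0.85 [154.9 214.2] [0.5454 0.1669]
top marking_gauge 0.72 [264.2 197.3] [ 0.6004 -0.1301]
top marking_gauge 0.71 [275.5 292.9] [ 0.3433 -0.1684]
top pencil 0.54 [274.4 293. ] [ 0.3429 -0.1655]
top masking_tape 0.79 [398.6 212.1] [ 0.5692 -0.4969]
top square_block 0.67 [327.7 151.6] [ 0.735  -0.3028]
top sanding_block 0.89 [372.4 172.7] [ 0.6777 -0.4266]
scene jig 0.8 [252.4 209.8] [ 0.6103 -0.1458]
scene blank 0.73 [364.2 234.3] [ 0.3795 -0.2884]
scene blank 0.64 [279.6 199.6] [ 0.5923 -0.2139]
scene blank_home 0.8 [248.6 200.9] [ 0.632  -0.1496]
scene cam_pivot 0.73 [247.  210.9] [ 0.5911 -0.1187]
scene handle_end 0.88 [253.8 246.6] [ 0.4807 -0.0635]
scene pencil 0.57 [336.7 269.5] [ 0.3436 -0.1746]
scene masking_tape 0.67 [366.4 171.8] [ 0.5699 -0.4936]
scene square_block 0.88 [277.2 165.7] [ 0.7374 -0.3136]
scene sanding_block 0.85 [322.3 164.8] [ 0.6678 -0.4192]
```

View pics/t0.png

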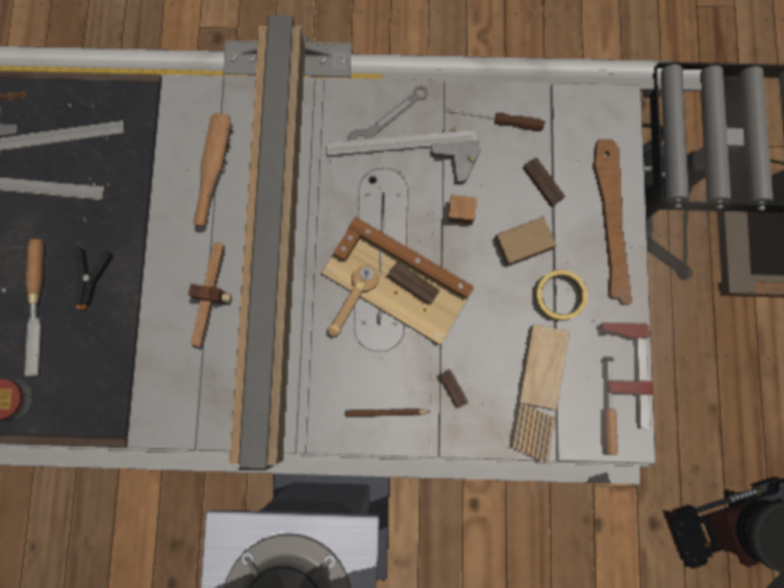

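View pics/s0.png

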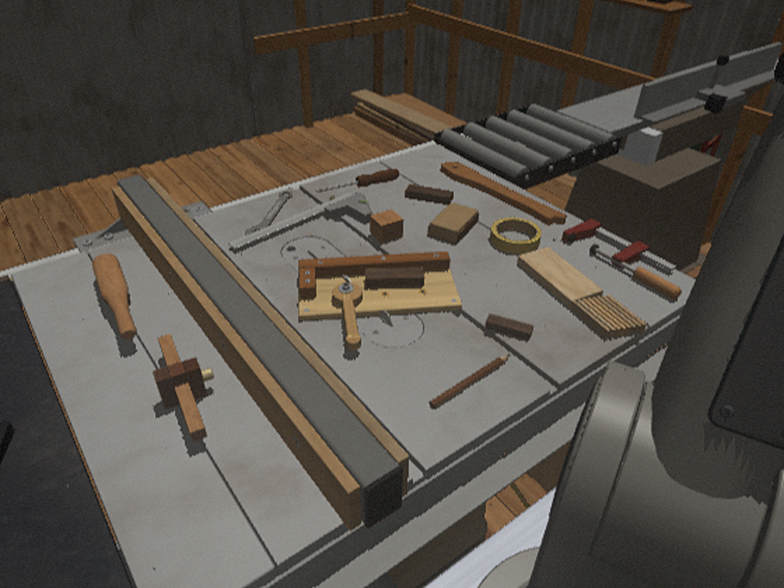

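```bash
cat > fit.py <<'E'
from h import *
from scipy.optimize import minimize
def box(x0,x1,y0,y1,z0,z1): return np.array([[x,y,z] for x in(x0,x1) for y in(y0,y1) for z in(z0,z1)])/1000
JIG=np.vstack([box(-60,70,-170,100,0,12),box(40,66,-168,98,12,36),box(-18,40,70,96,12,36)])
BL=box(-50,50,-16,16,12,32)
def place(P,v):
    c,s=np.cos(v[2]),np.sin(v[2]); return P@np.array([[c,s,0],[-s,c,0],[0,0,1]])+[v[0],v[1],0]
def hullmask(n,P):
    h=cv2.convexHull(np.array([proj(n,p) for p in P],np.float32)); m=np.zeros((1680,2240),np.uint8)
    cv2.fillPoly(m,[np.round((h+.5)*4*16).astype(np.int32)],1,shift=4); return m
def up(mask):
    c=np.vstack(cv2.findContours(mask.astype(np.uint8),cv2.RETR_EXTERNAL,cv2.CHAIN_APPROX_NONE)[0])
    return c
def fit(P,v0,masks):
    T={}
    for n,m in masks.items():
        k,l,st,_=cv2.connectedComponentsWithStats(m.astype(np.uint8)); m=(l==1+np.argmax(st[1:,4])).astype(np.uint8)
        big=cv2.resize(m,(2240,1680),interpolation=cv2.INTER_NEAREST)
        h=cv2.convexHull(up(big)); t=np.zeros_like(big); cv2.fillPoly(t,[h],1); T[n]=t
    def cost(v):
        return sum(1-(a:=hullmask(n,place(P,v))&t).sum()/(hullmask(n,place(P,v))|t).sum() for n,t in T.items())
    S=np.array([v0]+[np.array(v0)+d for d in np.diag([.01,.01,.1])])
    r=minimize(cost,v0,method="Nelder-Mead",options=dict(initial_simplex=S,xatol=1e-4,fatol=1e-4,maxiter=150)); return r.x,r.fun
def near(n,l,xy,z):
    rs=outline_of(n,l); q=proj(n,[*xy,z])
    rs=[r for r in rs if np.hypot(*(np.array(r["at"])-q))<25]
    return rs[0]["mask"] if rs else None
def tojig(v,xy):
    c,s=np.cos(v[2]),np.sin(v[2]); d=np.array(xy)-v[:2]; return np.array([c*d[0]+s*d[1],-s*d[0]+c*d[1]])*1000
E
python3 - <<'E'
from fit import *
np.set_printoptions(precision=4,suppress=True)
read_camera("top");read_camera("scene")
for l,P,xy,v0 in (("jig",JIG,(.60,-.18),[.612,-.152,-.5]),("blank",BL,(.592,-.214),[.592,-.214,-2.1])):
    M={n:near(n,l,xy,.02) for n in("top","scene")}
    M={n:m for n,m in M.items() if m is not None}
    for n in M: print(l,n,M[n].sum(),*fit(P,v0,{n:M[n]}))
    print(l,"both",*fit(P,v0,M))
    np.save(l+".npy",fit(P,v0,M)[0])
save("top","t1.png",(210,130,360,260),5)
E
```

```text
Traceback (most recent call last):
  File "fit.py", line 23, in fit
    r=minimize(cost,v0,method="Nelder-Mead",options=dict(initial_simplex=S,xatol=1e-4,fatol=1e-4,maxiter=150)); return r.x,r.fun
  File "fit.py", line 21, in cost
    return sum(1-(a:=hullmask(n,place(P,v))&t).sum()/(hullmask(n,place(P,v))|t).sum() for n,t in T.items())
  File "fit.py", line 21, in <genexpr>
    return sum(1-(a:=hullmask(n,place(P,v))&t).sum()/(hullmask(n,place(P,v))|t).sum() for n,t in T.items())
                                                      ~~~~~~~~^^^^^^^^^^^^^^
  File "fit.py", line 9, in hullmask
    h=cv2.convexHull(np.array([proj(n,p) for p in P],np.float32)); m=np.zeros((1680,2240),np.uint8)
                               ~~~~^^^^^
  File "h.py", line 11, in proj
    K,p,M=cal(n); q=K@(M.T@(np.array(P)-p)); return q[:2]/q[2]
          ~~~^^^
  File "h.py", line 5, in cal
    c=calibration(n); a=np.array(c["attitude"],float)
ValueError: time passes only in moves, steps and waits
```

```bash
sed -i 's/^def cal(n)/import functools\n@functools.cache\ndef cal(n)/' h.py
cat > m.py <<'E'
from fit import *
np.set_printoptions(precision=4,suppress=True)
read_camera("top");read_camera("scene")
for l,P,xy,v0 in (("jig",JIG,(.60,-.18),[.612,-.152,-.5]),("blank",BL,(.592,-.214),[.592,-.214,-2.1+3.1416])):
    M={n:near(n,l,xy,.02) for n in("top","scene")}
    M={n:m for n,m in M.items() if m is not None}
    for n in M: print(l,n,M[n].sum(),*fit(P,v0,{n:M[n]}))
    r=fit(P,v0,M);print(l,"both",*r)
    np.save(l+".npy",r[0])
save("top","t1.png",(210,130,360,260),5)
print(read_state()["time_s"])
E
python3 m.py
```

```text
jig top 4478 [ 0.6046 -0.1491 -0.5087] 0.26831449252171946
jig scene 4421 [ 0.5998 -0.1452 -0.4931] 0.21198442202159673
jig both [ 0.5993 -0.1455 -0.4893] 0.48881718188676204
blank top 460 [ 0.5878 -0.2128  1.0139] 0.05167246133557124
blank scene 596 [ 0.5838 -0.2125  1.0021] 0.0426835292955241
blank both [ 0.5867 -0.2133  1.0165] 0.14704708840492564
1.65
```

View pics/t1.png

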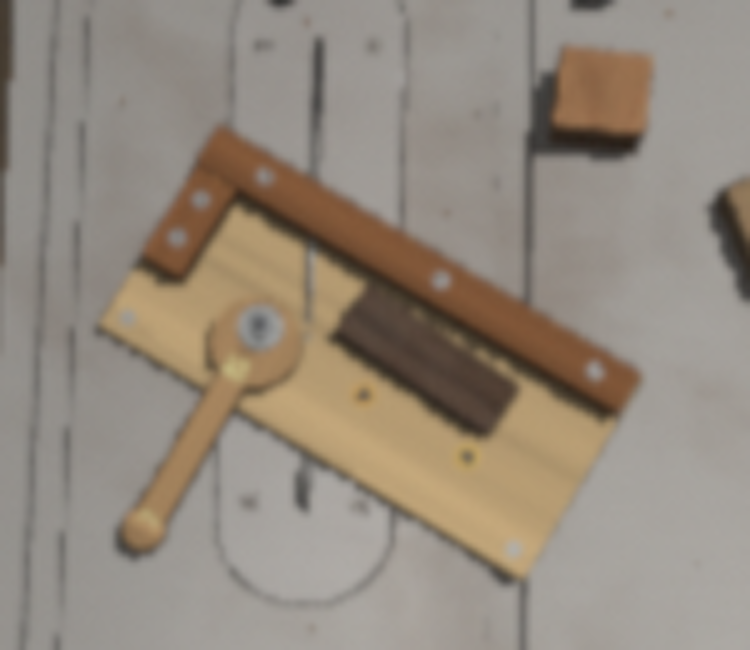

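```bash
cat > j.py <<'E'
from fit import *
from scipy.optimize import least_squares
np.set_printoptions(precision=4,suppress=True)
px={(66,98,36):(223,124),(66,-168,36):(643,376),(40,-168,36):(616,411),(-18,96,36):(140,257),(-60,100,12):(97,327),(-60,-170,12):(521,578),(40,70,36):(236,192)}
P=np.array(list(px))/1000.; Q=np.array([((x+.5)/5-.5+210,(y+.5)/5-.5+130) for x,y in px.values()])
f=lambda v:(np.array([proj("top",p) for p in place(P,v)])-Q).ravel()
r=least_squares(f,[.612,-.152,-.5]); print(r.x,f(r.x).reshape(-1,2)); np.save("jig.npy",r.x)
v=r.x
for b in ([.5878,-.2128,1.0139],[.5838,-.2125,1.0021]): print("blank jig",tojig(v,b[:2]),b[2]-v[2]-np.pi/2)
for n,p in dict(origin=(0,0,0),home=(24,20,12),pivot=(-18,20,21)).items(): print(n,place(np.array([p])/1000.,v)[0])
# compare blank corners visible
for n in("top","scene"):
  for l,z in(("cam_pivot",.021),("handle_end",.021),("blank_home",.012),("jig",0)):
    for q in pinpoint(n,l)[:1]: print(n,l,tojig(v,ray(n,q["at"],z)[:2]))
# overlay scene
im=read_camera("scene")[:,:,::-1].copy(); im=cv2.resize(im[120:270,190:350],None,fx=5,fy=4,interpolation=cv2.INTER_CUBIC)
im=np.ascontiguousarray(im)
B=place(BL,[.5858,-.2127,1.008])
for X,c in((place(JIG,v),(0,255,0)),(B,(0,0,255))):
  for p in X:
    q=(proj("scene",p)+.5-[190,120])*[5,4]; cv2.circle(im,tuple(int(a) for a in q),3,c,1)
cv2.imwrite("pics/s1.png",im)
K,p,M=cal("scene");print(proj("scene",[.6,-.2,.0]))
print(read_state()["qpos"],R.from_rotvec(read_state()["ee_rot"]).as_matrix())
E
python3 j.py
```

```text
[ 0.6051 -0.1503 -0.517 ] [[-1.0917 -0.146 ]
 [ 0.3282 -0.4885]
 [ 0.8061  0.7984]
 [-0.3487 -0.4519]
 [-0.3472 -0.2085]
 [ 0.5362  0.9639]
 [ 0.0786 -0.5715]]
blank jig [ 15.8436 -62.884 ] -0.039940712334148865
blank jig [ 12.2181 -64.6001] -0.0517407123341489
origin [ 0.6051 -0.1503  0.    ]
home [ 0.6359 -0.1448  0.012 ]
pivot [ 0.5993 -0.124   0.021 ]
top cam_pivot [-16.0802  20.4273]
top handle_end [-147.5393   20.4762]
top blank_home [26.4349 19.3971]
top jig [15.8749 -4.4537]
scene cam_pivot [-34.6026  23.7612]
scene handle_end [-138.4986    8.3585]
scene blank_home [27.4852 16.9925]
[273.1242 204.0055]
[ 1.1329  0.477   0.0224  1.5554 -0.0115  1.1093 -0.0831] [[ 0.      0.9461  0.3238]
 [ 0.      0.3238 -0.9461]
 [-1.      0.      0.    ]]
```

View pics/s1.png

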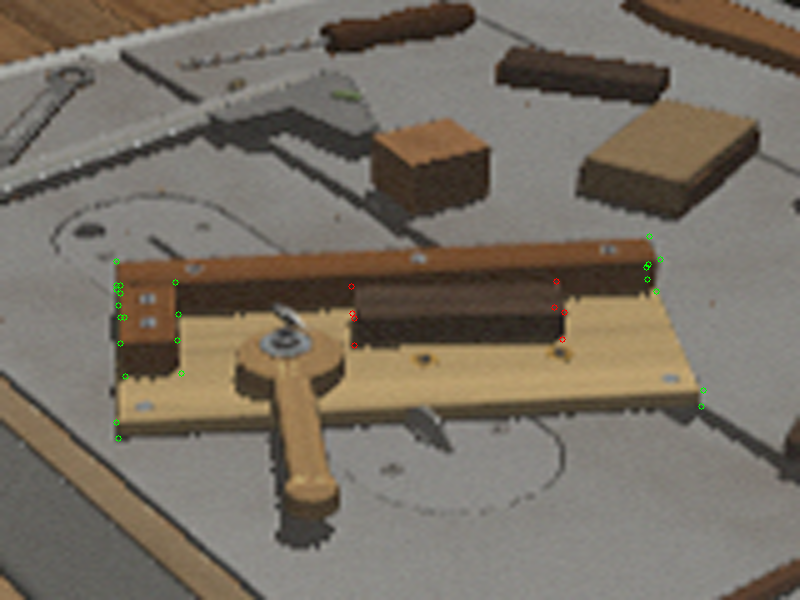

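Emit:
servo_tool(rows="0 0.0228 -0.0158 0 0 0 0; 0 0.0228 -0.0158 0 0 0 0; 0 0.0228 -0.0158 0 0 0 0; 0 0.0228 -0.0158 0 0 0 0; 0 0.0228 -0.0158 0 0 0 0; 0 0.0228 -0.0158 0 0 0 0; 0 0.0228 -0.0158 0 0 0 0; 0 0.0228 -0.0158 0 0 0 0; 0 0.0228 -0.0158 0 0 0 0; 0 0.0228 -0.0158 0 0 0 0", squeeze=10)

```text
time_s: 2.93
ee_pos: [0.3838, -0.4142, 0.2229]
ee_rot: [0.963, 1.347, -0.963]
wrist_force: [-0.5, -0.4, 1.1]
opening: 0.287
```

Emit:
servo_tool(rows="0 0.0228 -0.0158 0 0 0 0; 0 0.0228 -0.0158 0 0 0 0; 0 0.0228 -0.0158 0 0 0 0; 0 0.0228 -0.0158 0 0 0 0; 0 0.0228 -0.0158 0 0 0 0; 0 0.0228 -0.0158 0 0 0 0; 0 0.0228 -0.0158 0 0 0 0; 0 0.0228 -0.0158 0 0 0 0; 0 0.0228 -0.0158 0 0 0 0; 0 0.0228 -0.0158 0 0 0 0")

```text
time_s: 3.77
ee_pos: [0.5484, -0.1909, 0.2229]
ee_rot: [0.963, 1.347, -0.963]
wrist_force: [0.1, -0.1, 0.5]
opening: 0.005
```

Emit:
servo_tool(rows="0 0 0 0.121 0 0 0; 0.01 0 0 0.121 0 0 0; 0.01 0 0 0.121 0 0 0; 0.01 0 0 0.121 0 0 0; 0.01 0 0 0.121 0 0 0; 0.01 0 0 0.121 0 0 0; 0.01 0 0 0.121 0 0 0; 0 0 0 0 0 0 0; 0 0 0 0 0 0 0")

```text
time_s: 4.52
ee_pos: [0.5475, -0.1918, 0.1625]
ee_rot: [1.576, 0.921, -1.577]
wrist_force: [-0.1, 0.3, 0.2]
opening: 0.009
```

```bash
cat > st.py <<'E'
from fit import *
np.set_printoptions(precision=4,suppress=True)
v=np.load("jig.npy"); s=read_state(); M=R.from_rotvec(s["ee_rot"]).as_matrix()
c,sn=np.cos(v[2]),np.sin(v[2]); J=np.array([[c,sn,0],[-sn,c,0],[0,0,1]])
print("t",s["time_s"],"jig",tojig(v,s["ee_pos"][:2]),"z",s["ee_pos"][2],"Fjig",J@s["wrist_force"],"\ntool in jig\n",J@M,"q",s["qpos"],s["opening"])
E
python3 st.py; python3 -c "
from fit import *
print(ray('scene',(408/1.4,488/1.4),0),ray('top',(279/1.4,462/1.4),0.05),ray('top',(299/1.4,200/1.4),.05), proj('scene',[.25,-.01,0]),proj('scene',[.25,-.01,.08]))"
```

```text
t 4.5167 jig [-29.5596 -64.5793] z 0.16246956610896762 Fjig [-0.2515  0.2327  0.241 ] 
tool in jig
 [[-0.0008  1.      0.0035]
 [-0.0004  0.0035 -1.    ]
 [-1.     -0.0008  0.0004]] q [ 0.2644  0.3881 -0.0444  1.8437  0.0215  0.9111 -1.8741] 0.008709044677661822
[0.25148692 0.01433598 0.        ] [0.24709986 0.01936265 0.05      ] [0.73558054 0.0085769  0.05      ] [303.13411213 341.92317302] [305.42248463 311.91450916]
```

Emit:
servo_tool(rows="0.025 0 0 0 0 0 0; 0.025 0 0 0 0 0 0; 0.025 0 0 0 0 0 0; 0.025 0 0 0 0 0 0; 0.02 0 0 0 0 0 0; 0.012 0 0 0 0 0 0; 0.008 0 0 0 0 0 0; 0.0025 0 0 0 0 0 0; 0 0 0 0 0 0 0")

```text
time_s: 5.27
ee_pos: [0.5481, -0.1922, 0.0205]
ee_rot: [1.579, 0.919, -1.578]
wrist_force: [0.4, 0.7, 0.7]
opening: 0.007
```

Emit:
servo_tool(rows="0 0.004 0 0 0 0 0; 0 0.004 0 0 0 0 0; 0 0.004 0 0 0 0 0; 0 0.003 0 0 0 0 0; 0 0.003 0 0 0 0 0; 0 0.002 0 0 0 0 0; 0 0.002 0 0 0 0 0; 0 0.002 0 0 0 0 0; 0 0.001 0 0 0 0 0; 0 0 0 0 0 0 0")

```text
time_s: 6.1
ee_pos: [0.5696, -0.2045, 0.0201]
ee_rot: [1.579, 0.918, -1.579]
wrist_force: [-0.0, -0.1, -0.5]
opening: 0.007
```

```bash
python3 st.py
```

```text
t 6.1 jig [ -4.0511 -64.6526] z 0.02010910002736918 Fjig [ 0.0133 -0.1078 -0.5001] 
tool in jig
 [[ 0.0002  1.     -0.0003]
 [-0.     -0.0003 -1.    ]
 [-1.      0.0002  0.    ]] q [ 0.272   0.6157 -0.0405  1.8653  0.0382  0.6612 -1.8793] 0.007461900790096734
```

Emit:
servo_tool(rows="0 0.001 0 0 0 0 0; 0 0.001 0 0 0 0 0; 0 0.001 0 0 0 0 0; 0 0 0 0 0 0 0")

```text
time_s: 6.43
ee_pos: [0.5713, -0.2055, 0.02]
ee_rot: [1.578, 0.92, -1.58]
wrist_force: [-2.7, 2.1, 2.0]
opening: 0.005
```

Emit:
servo_tool(rows="0 0.001 0 0 0 0 0; 0 0.001 0 0 0 0 0; 0 0 0 0 0 0 0")

```text
time_s: 6.68
ee_pos: [0.5714, -0.2055, 0.0198]
ee_rot: [1.577, 0.923, -1.583]
wrist_force: [-7.7, 4.6, 6.6]
opening: 0.007
```

```bash
python3 st.py; python3 -c "
from fit import *
save('top','t2.png',(210,130,360,260),5)"
```

```text
t 6.6833 jig [ -2.0376 -64.6711] z 0.019750956607639217 Fjig [-8.9908  0.2273  6.6316] 
tool in jig
 [[-0.0054  1.      0.0001]
 [-0.0008  0.0001 -1.    ]
 [-1.     -0.0054  0.0008]] q [ 0.2737  0.6208 -0.041   1.8558  0.0372  0.6711 -1.8766] 0.00749773280026233
```

View pics/t2.png

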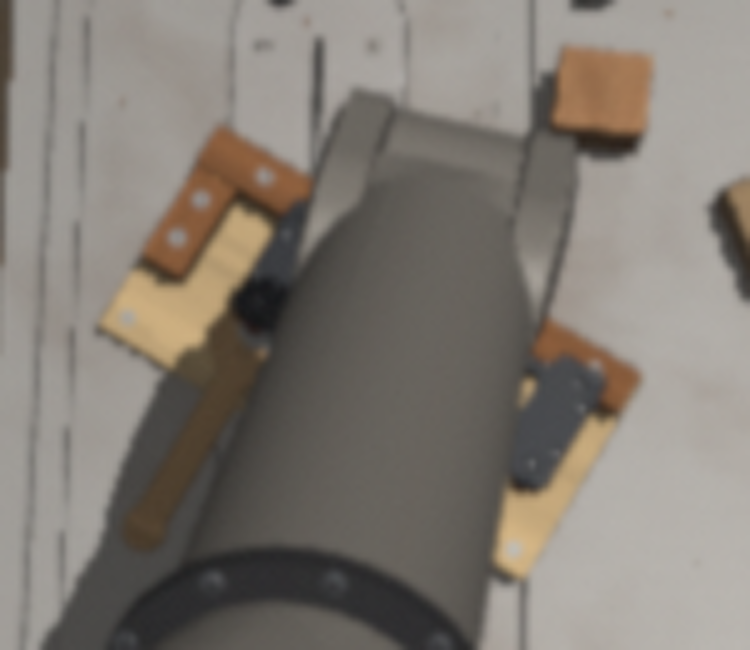

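Emit:
servo_tool(rows="0 -0.005 0 0 0 0 0; 0 -0.01 0 0 0 0 0; 0 -0.005 0.01 0 0 0 0; 0 0 0.02 0 0 0 0; 0 0 0.02 0 0 0 0; 0 0 0.015 0 0 0 0; 0 0 0.01 0 0 0 0; 0 0.01 0 0 0 0 0; 0 0.015 0 0 0 0 0; 0 0.01 0 0 0 0 0; 0 0.006 0 0 0 0 0; 0 0 0 0 0 0 0")

```text
time_s: 7.73
ee_pos: [0.5569, -0.2824, 0.0202]
ee_rot: [1.579, 0.918, -1.577]
wrist_force: [0.4, 0.1, 0.3]
opening: 0.006
```

```bash
python3 st.py
```

```text
t 7.7333 jig [  23.418 -138.648] z 0.02019937759747643 Fjig [0.3117 0.2531 0.3339] 
tool in jig
 [[ 0.0016  1.      0.0006]
 [ 0.0006  0.0006 -1.    ]
 [-1.      0.0016 -0.0006]] q [ 0.4006  0.638  -0.042   1.8185  0.039   0.6843 -1.7504] 0.006321073986921329
```

Emit:
servo_tool(rows="0 0 -0.004 0 0 0 0; 0 0 -0.004 0 0 0 0; 0 0 -0.003 0 0 0 0; 0 0.0002 -0.003 0 0 0 0; 0 0.0002 -0.003 0 0 0 0; 0 0.0002 -0.004 0 0 0 0; 0 0.0002 -0.004 0 0 0 0; 0 0.0002 -0.004 0 0 0 0; 0 0.0002 -0.004 0 0 0 0; 0 0.0002 -0.004 0 0 0 0; 0 0.0002 -0.004 0 0 0 0; 0 0.0002 -0.004 0 0 0 0")

```text
time_s: 8.73
ee_pos: [0.5789, -0.2438, 0.0201]
ee_rot: [1.579, 0.919, -1.579]
wrist_force: [-0.5, -1.0, 0.6]
opening: 0.007
```

Emit:
servo_tool(rows="0 0.0002 -0.004 0 0 0 0; 0 0.0002 -0.004 0 0 0 0; 0 0.0002 -0.004 0 0 0 0; 0 0.0002 -0.004 0 0 0 0; 0 0.0002 -0.004 0 0 0 0; 0 0.0002 -0.004 0 0 0 0; 0 0.0002 -0.004 0 0 0 0; 0 0 -0.004 0 0 0 0; 0 0 -0.004 0 0 0 0; 0 0 -0.004 0 0 0 0; 0 0 0 0 0 0 0")

```text
time_s: 9.65
ee_pos: [0.6005, -0.2089, 0.0202]
ee_rot: [1.579, 0.919, -1.578]
wrist_force: [0.6, -0.5, -0.5]
opening: 0.006
```

```bash
python3 st.py
```

```text
t 9.65 jig [ 24.9226 -53.1865] z 0.020212848032912924 Fjig [ 0.7722 -0.1393 -0.488 ] 
tool in jig
 [[ 0.0002  1.      0.001 ]
 [ 0.0008  0.001  -1.    ]
 [-1.      0.0002 -0.0008]] q [ 0.2657  0.6522 -0.0393  1.7889  0.0359  0.7007 -1.8797] 0.005594139671288435
```

Emit:
servo_tool(rows="0 0 -0.003 0 0 0 0; 0 0 -0.003 0 0 0 0; 0 0 -0.002 0 0 0 0; 0 0 0 0 0 0 0")

```text
time_s: 9.98
ee_pos: [0.6041, -0.2025, 0.0202]
ee_rot: [1.579, 0.919, -1.578]
wrist_force: [0.3, -0.3, 0.5]
opening: 0.005
```

Emit:
servo_tool(rows="0 0 -0.001 0 0 0 0; 0 0 -0.001 0 0 0 0; 0 0 0 0 0 0 0")

```text
time_s: 10.23
ee_pos: [0.6048, -0.2013, 0.0202]
ee_rot: [1.579, 0.918, -1.579]
wrist_force: [0.7, 0.3, 0.2]
opening: 0.006
```

Emit:
servo_tool(rows="0 0 -0.001 0 0 0 0; 0 0 0 0 0 0 0")

```text
time_s: 10.4
ee_pos: [0.6053, -0.2005, 0.0202]
ee_rot: [1.579, 0.918, -1.579]
wrist_force: [0.6, -0.3, -0.1]
opening: 0.002
```

```bash
python3 st.py
```

```text
t 10.4 jig [ 24.9274 -43.5229] z 0.020159608840833152 Fjig [ 0.6539  0.0551 -0.1001] 
tool in jig
 [[ 0.      1.     -0.0002]
 [ 0.0001 -0.0002 -1.    ]
 [-1.      0.     -0.0001]] q [ 0.2497  0.6546 -0.038   1.7841  0.0357  0.7035 -1.8956] 0.0017817817019887287
```

Emit:
servo_tool(rows="0 0 -0.001 0 0 0 0; 0 0 0 0 0 0 0; 0 0 -0.001 0 0 0 0; 0 0 0 0 0 0 0")

```text
time_s: 10.73
ee_pos: [0.6063, -0.1986, 0.0202]
ee_rot: [1.579, 0.919, -1.579]
wrist_force: [0.8, 0.1, 0.8]
opening: 0.006
```

Emit:
servo_tool(rows="0 0 -0.001 0 0 0 0; 0 0 0 0 0 0 0")

```text
time_s: 10.9
ee_pos: [0.6068, -0.1977, 0.0201]
ee_rot: [1.579, 0.919, -1.579]
wrist_force: [0.3, -0.4, 0.1]
opening: 0.003
```

Emit:
servo_tool(rows="0 0 -0.001 0 0 0 0; 0 0 0 0 0 0 0")

```text
time_s: 11.07
ee_pos: [0.6073, -0.1968, 0.0202]
ee_rot: [1.579, 0.919, -1.579]
wrist_force: [0.2, -0.4, -0.1]
opening: 0.006
```

```bash
python3 st.py;python3 -c "
from fit import *
save('scene','s2.png',(190,120,350,270),5)"
```

```text
t 11.0667 jig [ 24.8963 -39.3811] z 0.020161257873717177 Fjig [ 0.3755 -0.2487 -0.1404] 
tool in jig
 [[ 0.      1.     -0.0001]
 [ 0.0001 -0.0001 -1.    ]
 [-1.      0.     -0.0001]] q [ 0.2434  0.6556 -0.0379  1.7821  0.0355  0.7045 -1.9015] 0.0055929255254262645
```

View pics/s2.png

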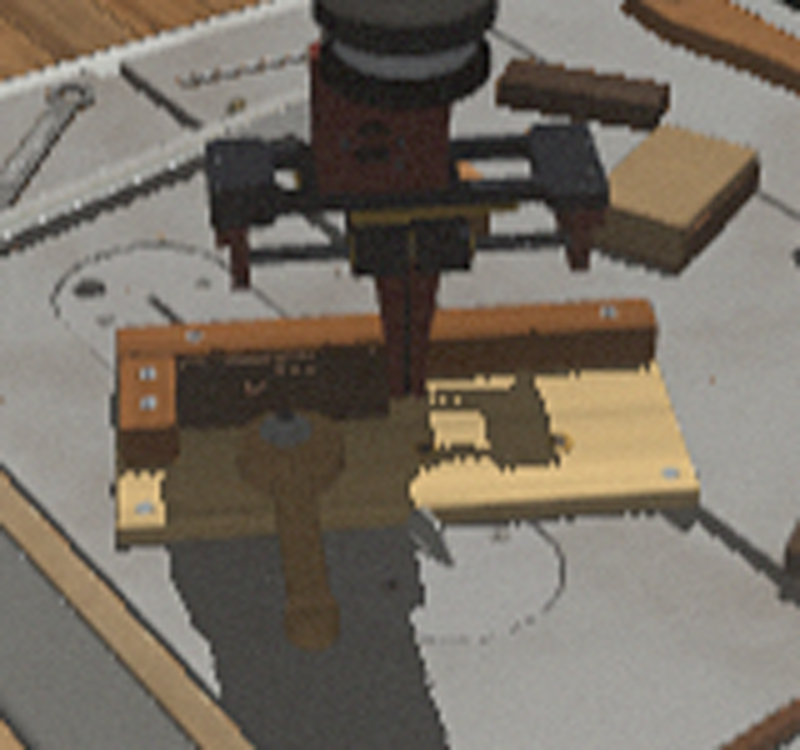

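Emit:
servo_tool(rows="0 0 -0.001 0 0 0 0; 0 0 0 0 0 0 0")

```text
time_s: 11.28
ee_pos: [0.6077, -0.1961, 0.0202]
ee_rot: [1.579, 0.918, -1.579]
wrist_force: [-0.3, -0.4, -0.7]
opening: 0.009
```

Emit:
servo_tool(rows="0 0 -0.001 0 0 0 0; 0 0 0 0 0 0 0")

```text
time_s: 11.45
ee_pos: [0.6077, -0.1961, 0.0201]
ee_rot: [1.578, 0.918, -1.58]
wrist_force: [-1.4, -3.4, 0.3]
opening: 0.006
```

Emit:
servo_tool(rows="0 0 -0.001 0 0 0 0; 0 0 0 0 0 0 0")

```text
time_s: 11.62
ee_pos: [0.6077, -0.1961, 0.0202]
ee_rot: [1.578, 0.917, -1.582]
wrist_force: [-2.9, -3.6, 2.5]
opening: 0.006
```

Emit:
servo_tool(rows="0 0 -0.001 0 0 0 0; 0 0 0 0 0 0 0")

```text
time_s: 11.78
ee_pos: [0.6077, -0.196, 0.0201]
ee_rot: [1.577, 0.916, -1.583]
wrist_force: [-4.0, -5.9, 2.0]
opening: 0.004
```

```bash
python3 st.py
```

```text
t 11.7833 jig [ 24.8548 -38.488 ] z 0.020131029368692977 Fjig [-0.5958 -7.1402  1.991 ] 
tool in jig
 [[-0.0008  1.     -0.0021]
 [-0.0031 -0.0021 -1.    ]
 [-1.     -0.0007  0.0031]] q [ 0.2384  0.6564 -0.0349  1.7807  0.0371  0.7068 -1.9074] 0.004342357647618149
```

Emit:
servo_tool(rows="0 0 0.006 0 0 0 0; 0 0 0.006 0 0 0 0; 0 -0.012 0 0 0 0 0; 0 -0.018 0 0 0 0 0; 0 -0.017 0 0 0 0 0; 0 0 -0.01 0 0 0 0; 0 0 -0.01 0 0 0 0; 0 0 -0.005 0 0 0 0; 0 0.006 0 0 0 0 0; 0 0.006 0 0 0 0 0; 0 0.004 0 0 0 0 0; 0 0 0 0 0 0 0")

```text
time_s: 12.78
ee_pos: [0.5899, -0.1685, 0.0202]
ee_rot: [1.58, 0.916, -1.579]
wrist_force: [0.6, -0.3, 0.4]
opening: 0.003
```

Emit:
servo_tool(rows="0 0.002 0 0 0 0 0; 0 0.002 0 0 0 0 0; 0 0 0 0 0 0 0")

```text
time_s: 13.03
ee_pos: [0.5919, -0.1692, 0.02]
ee_rot: [1.579, 0.919, -1.58]
wrist_force: [0.0, 0.3, -0.2]
opening: 0.003
```

```bash
python3 st.py
```

```text
t 13.0333 jig [ -2.1057 -22.98  ] z 0.020001506016453854 Fjig [-0.1529  0.282  -0.2306] 
tool in jig
 [[-0.0006  1.     -0.0007]
 [-0.0002 -0.0007 -1.    ]
 [-1.     -0.0006  0.0002]] q [ 0.2059  0.6285 -0.0386  1.8389  0.0363  0.6754 -1.9422] 0.0032826650775407483
```

Emit:
servo_tool(rows="0 0.001 0 0 0 0 0; 0 0.001 0 0 0 0 0; 0 0 0 0 0 0 0")

```text
time_s: 13.28
ee_pos: [0.5921, -0.1692, 0.0199]
ee_rot: [1.577, 0.922, -1.582]
wrist_force: [-4.6, 1.9, 4.0]
opening: 0.006
```

Emit:
servo_tool(rows="0 0.001 0 0 0 0 0; 0 0 0 0 0 0 0")

```text
time_s: 13.45
ee_pos: [0.592, -0.1693, 0.0197]
ee_rot: [1.576, 0.923, -1.584]
wrist_force: [-6.7, 3.0, 5.3]
opening: 0.006
```

```bash
python3 st.py
```

```text
t 13.45 jig [ -1.9857 -22.9341] z 0.01972957587668243 Fjig [-7.34   -0.6965  5.3161] 
tool in jig
 [[-0.0056  1.      0.    ]
 [-0.0012  0.     -1.    ]
 [-1.     -0.0056  0.0012]] q [ 0.2067  0.6312 -0.0392  1.8344  0.0356  0.6824 -1.9404] 0.006020687585865737
```

Emit:
servo_tool(rows="0 -0.01 0 0 0 0 0; 0 -0.012 0 0 0 0 0; -0.02 0 0 0 0 0 0; -0.025 0 0 0 0 0 0; -0.025 0 0 0 0 0 0; 0 -0.025 -0.018 0 0 0 0; 0 -0.025 -0.018 0 0 0 0; 0 -0.025 -0.018 0 0 0 0; 0 -0.024 -0.019 0 0 0 0; 0 0 0 0 0 0 0")

```text
time_s: 14.28
ee_pos: [0.5235, -0.0408, 0.0902]
ee_rot: [1.575, 0.926, -1.574]
wrist_force: [0.1, 0.2, 0.3]
opening: 0.006
```

```bash
python3 st.py;python3 -c "
from fit import *
read_camera('scene');v=np.load('jig.npy')
for l,z in(('handle_end',.021),('cam_pivot',.021)):
  for q in pinpoint('scene',l)[:1]: print(l,q['confidence'],tojig(v,ray('scene',q['at'],z)[:2]))
save('scene','s3.png',(170,120,350,290),4.4)"
```

```text
t 14.2833 jig [-125.038    54.9127] z 0.09022941827925363 Fjig [0.0017 0.2363 0.3202] 
tool in jig
 [[-0.0018  1.      0.0073]
 [ 0.0021  0.0073 -1.    ]
 [-1.     -0.0018 -0.0021]] q [ 0.0186  0.408  -0.0712  2.0226  0.039   0.7126 -2.1567] 0.006485646637914475
handle_end 0.88 [-136.7734534    15.43927027]
cam_pivot 0.82 [-25.29410107  25.76073107]
```

View pics/s3.png

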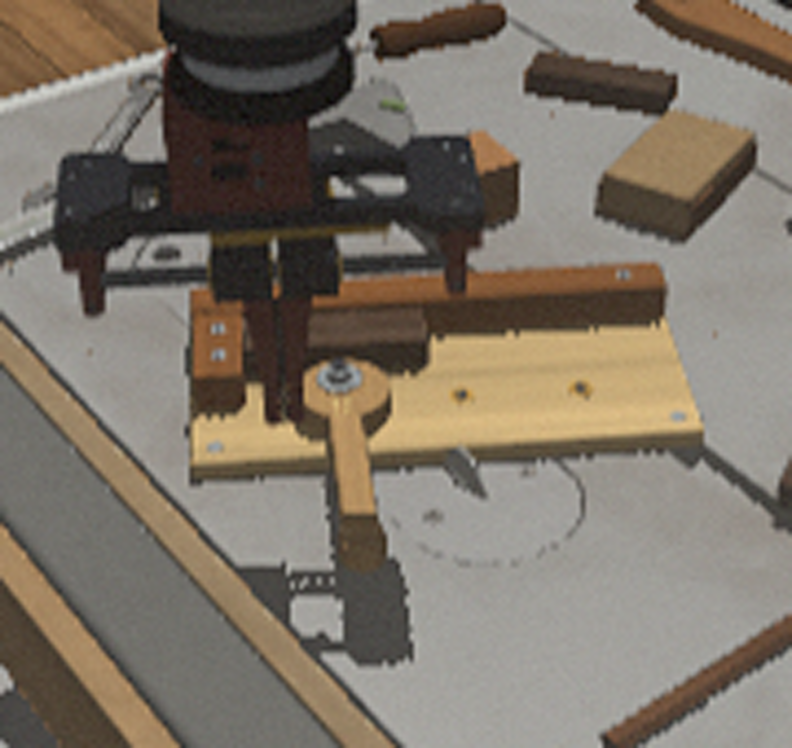

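Emit:
servo_tool(rows="0 0 0 -0.12 0 0 0; 0 0 0 -0.12 0 0 0; 0 0 0 -0.12 0 0 0; 0 0 0 -0.12 0 0 0; 0 0 0 -0.12 0 0 0; 0 0 0 -0.12 0 0 0; 0 0 0 -0.12 0 0 0; 0 0 0 -0.12 0 0 0; 0 0 0 -0.12 0 0 0; 0 0 0 -0.12 0 0 0; 0 0 0 -0.12 0 0 0; 0 0 0 -0.12 0 0 0")

```text
time_s: 15.48
ee_pos: [0.5262, -0.0491, 0.0901]
ee_rot: [0.505, 1.51, -0.505]
wrist_force: [-0.1, -0.7, -0.5]
opening: 0.007
```

Emit:
servo_tool(rows="0 0 0 -0.12 0 0 0; 0 0 0 -0.12 0 0 0; 0 0 0 -0.12 0 0 0; 0 0 0 -0.12 0 0 0; 0 0 0 -0.12 0 0 0; 0 0 0 -0.05 0 0 0; 0 0 0 0 0 0 0")

```text
time_s: 16.07
ee_pos: [0.526, -0.049, 0.0899]
ee_rot: [-0.0, 1.571, 0.0]
wrist_force: [0.3, -0.4, 1.0]
opening: 0.007
```

```bash
python3 st.py; python3 -c "from h import *;s=read_state();print(R.from_rotvec(s['ee_rot']).as_matrix().round(4),s['ee_pos'])"
```

```text
t 16.0667 jig [-118.7949   48.9406] z 0.08986367905351689 Fjig [ 0.4388 -0.2257  0.969 ] 
tool in jig
 [[ 0.0002 -0.4947  0.8691]
 [ 0.0001  0.8691  0.4947]
 [-1.     -0.      0.0002]] q [ 0.4214  0.4692 -0.556   1.99    0.3479  0.7757 -0.3375] 0.007059685717010919
[[ 2.e-04 -5.e-04  1.e+00]
 [-0.e+00  1.e+00  5.e-04]
 [-1.e+00 -0.e+00  2.e-04]] [ 0.52602266 -0.04904458  0.08986368]
```

Emit:
servo_tool(rows="0.02 0 0 0 0 0 0; 0.02 0 0 0 0 0 0; 0.015 0 0 0 0 0 0; 0.01 0 0 0 0 0 0; 0.005 0 0 0 0 0 0; 0 0 0 0 0 0 0")

```text
time_s: 16.57
ee_pos: [0.5253, -0.0476, 0.0193]
ee_rot: [-0.0, 1.572, 0.0]
wrist_force: [0.5, 0.1, 0.3]
opening: 0.003
```

```bash
cat > arc.py <<'E'
from fit import *
import sys
v=np.load("jig.npy"); s=read_state(); x,y=tojig(v,s["ee_pos"][:2])-[-18,20]; r=np.hypot(x,y); a0=np.arctan2(-y,-x)
print("t",s["time_s"],s["ee_pos"],"r",r,"a",a0,"F",s["wrist_force"])
st,n=float(sys.argv[1]),int(sys.argv[2])
W=[place(np.array([[-.018-r*np.cos(a)/1e3,.02-r*np.sin(a)/1e3,0]]),v)[0] for a in a0+st*np.arange(n+1)]
for d in np.diff(W,axis=0): print("0 %.4f %.4f 0 0 0 0;"%(d[1],d[0]),end=" ")
E
python3 arc.py .08 20
```

```text
t 16.5667 [ 0.52525315 -0.04762024  0.01928855] r 106.42470673371643 a -0.2837901459989526 F [0.50049823 0.12521887 0.30510319]
0 -0.0062 -0.0059 0 0 0 0; 0 -0.0066 -0.0054 0 0 0 0; 0 -0.0070 -0.0048 0 0 0 0; 0 -0.0074 -0.0042 0 0 0 0; 0 -0.0077 -0.0036 0 0 0 0; 0 -0.0080 -0.0030 0 0 0 0; 0 -0.0082 -0.0024 0 0 0 0; 0 -0.0083 -0.0017 0 0 0 0; 0 -0.0084 -0.0010 0 0 0 0; 0 -0.0085 -0.0003 0 0 0 0; 0 -0.0085 0.0003 0 0 0 0; 0 -0.0085 0.0010 0 0 0 0; 0 -0.0083 0.0017 0 0 0 0; 0 -0.0082 0.0023 0 0 0 0; 0 -0.0080 0.0030 0 0 0 0; 0 -0.0077 0.0036 0 0 0 0; 0 -0.0074 0.0042 0 0 0 0; 0 -0.0070 0.0048 0 0 0 0; 0 -0.0066 0.0053 0 0 0 0; 0 -0.0062 0.0059 0 0 0 0;
```

Emit:
servo_tool(rows="0 -0.0062 -0.0059 0 0 0 0; 0 -0.0066 -0.0054 0 0 0 0; 0 -0.0070 -0.0048 0 0 0 0; 0 -0.0074 -0.0042 0 0 0 0; 0 -0.0077 -0.0036 0 0 0 0; 0 -0.0080 -0.0030 0 0 0 0; 0 -0.0082 -0.0024 0 0 0 0; 0 -0.0083 -0.0017 0 0 0 0; 0 -0.0084 -0.0010 0 0 0 0; 0 -0.0085 -0.0003 0 0 0 0")

```text
time_s: 17.4
ee_pos: [0.4933, -0.1243, 0.0201]
ee_rot: [-0.001, 1.571, 0.002]
wrist_force: [1.6, 1.7, 0.3]
opening: 0.005
```

```bash
python3 arc.py .08 11;python3 -c "
from fit import *
save('scene','s4.png',(170,120,350,290),4.4)"
```

```text
t 17.4 [ 0.49325696 -0.12430394  0.02012593] r 106.08642490239825 a 0.5196328480371157 F [1.57270556 1.70789366 0.28734879]
0 -0.0085 0.0004 0 0 0 0; 0 -0.0084 0.0010 0 0 0 0; 0 -0.0083 0.0017 0 0 0 0; 0 -0.0081 0.0024 0 0 0 0; 0 -0.0079 0.0030 0 0 0 0; 0 -0.0077 0.0036 0 0 0 0; 0 -0.0074 0.0042 0 0 0 0; 0 -0.0070 0.0048 0 0 0 0; 0 -0.0066 0.0054 0 0 0 0; 0 -0.0061 0.0059 0 0 0 0; 0 -0.0056 0.0063 0 0 0 0;
```

View pics/s4.png

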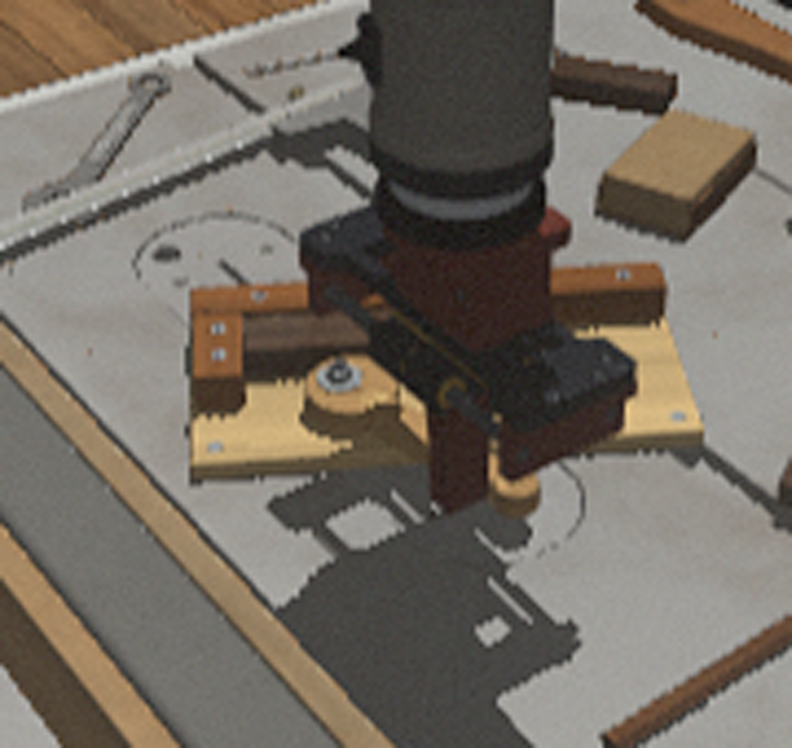

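Emit:
servo_tool(rows="0 -0.0085 0.0004 0 0 0 0; 0 -0.0084 0.0010 0 0 0 0; 0 -0.0083 0.0017 0 0 0 0; 0 -0.0081 0.0024 0 0 0 0; 0 -0.0079 0.0030 0 0 0 0; 0 -0.0077 0.0036 0 0 0 0; 0 -0.0074 0.0042 0 0 0 0; 0 0 0 0 0 0 0")

```text
time_s: 18.12
ee_pos: [0.5107, -0.182, 0.0201]
ee_rot: [-0.001, 1.57, -0.001]
wrist_force: [-0.3, 0.2, 0.2]
opening: 0.007
```

```bash
python3 arc.py .03 12
```

```text
t 18.1167 [ 0.51073826 -0.18196263  0.02012785] r 105.86858015413827 a 1.0960997131948085 F [-0.33567751  0.16819302  0.17283208]
0 -0.0026 0.0018 0 0 0 0; 0 -0.0026 0.0019 0 0 0 0; 0 -0.0025 0.0019 0 0 0 0; 0 -0.0025 0.0020 0 0 0 0; 0 -0.0024 0.0021 0 0 0 0; 0 -0.0023 0.0022 0 0 0 0; 0 -0.0023 0.0022 0 0 0 0; 0 -0.0022 0.0023 0 0 0 0; 0 -0.0021 0.0024 0 0 0 0; 0 -0.0021 0.0024 0 0 0 0; 0 -0.0020 0.0025 0 0 0 0; 0 -0.0019 0.0025 0 0 0 0;
```

Emit:
servo_tool(rows="0 -0.0026 0.0018 0 0 0 0; 0 -0.0026 0.0019 0 0 0 0; 0 -0.0025 0.0019 0 0 0 0; 0 -0.0025 0.0020 0 0 0 0; 0 -0.0024 0.0021 0 0 0 0; 0 -0.0023 0.0022 0 0 0 0")

```text
time_s: 18.62
ee_pos: [0.5221, -0.1946, 0.0202]
ee_rot: [-0.002, 1.571, 0.002]
wrist_force: [0.2, 1.6, -0.6]
opening: 0.002
```

Emit:
servo_tool(rows="0 -0.0023 0.0022 0 0 0 0; 0 -0.0022 0.0023 0 0 0 0; 0 0 0 0 0 0 0")

```text
time_s: 18.87
ee_pos: [0.5268, -0.1997, 0.0202]
ee_rot: [-0.001, 1.57, 0.001]
wrist_force: [-0.8, -0.3, 0.1]
opening: 0.002
```

```bash
python3 arc.py .015 8; python3 st.py
```

```text
t 18.8667 [ 0.526824   -0.19968418  0.02017811] r 104.80498481328274 a 1.3235759456850735 F [-0.76535869 -0.28256509  0.07310349]
0 -0.0011 0.0011 0 0 0 0; 0 -0.0011 0.0012 0 0 0 0; 0 -0.0010 0.0012 0 0 0 0; 0 -0.0010 0.0012 0 0 0 0; 0 -0.0010 0.0012 0 0 0 0; 0 -0.0010 0.0012 0 0 0 0; 0 -0.0010 0.0012 0 0 0 0; 0 -0.0010 0.0012 0 0 0 0; t 18.8667 jig [-43.6468 -81.6185] z 0.020178108375288696 Fjig [-0.5257 -0.6239  0.0731] 
tool in jig
 [[ 0.0004 -0.4955  0.8686]
 [ 0.      0.8686  0.4955]
 [-1.     -0.0002  0.0004]] q [ 0.6241  0.6152 -0.4827  1.9429  0.4364  0.6867 -0.1249] 0.0019659692880844605
```

Emit:
servo_tool(rows="0 -0.0005 0.0009 0 0 0 0; 0 -0.0005 0.0009 0 0 0 0; 0 0 0 0 0 0 0")

```text
time_s: 19.12
ee_pos: [0.5277, -0.2002, 0.0201]
ee_rot: [-0.002, 1.572, 0.001]
wrist_force: [-1.9, 1.8, 0.1]
opening: 0.007
```

Emit:
servo_tool(rows="0 -0.0005 0.0009 0 0 0 0; 0 -0.0005 0.0009 0 0 0 0; 0 0 0 0 0 0 0")

```text
time_s: 19.37
ee_pos: [0.5292, -0.2012, 0.02]
ee_rot: [-0.001, 1.572, 0.001]
wrist_force: [-4.9, 0.3, 2.1]
opening: 0.002
```

Emit:
servo_tool(rows="0 -0.0005 0.0009 0 0 0 0; 0 -0.0005 0.0009 0 0 0 0; 0 0 0 0 0 0 0")

```text
time_s: 19.62
ee_pos: [0.5306, -0.2022, 0.0199]
ee_rot: [-0.001, 1.573, 0.001]
wrist_force: [-5.6, 1.3, 2.7]
opening: 0.005
```

```bash
python3 st.py
```

```text
t 19.6167 jig [-39.1765 -81.9328] z 0.019878267313030266 Fjig [-5.5473 -1.6553  2.7368] 
tool in jig
 [[-0.0021 -0.4957  0.8685]
 [-0.0012  0.8685  0.4957]
 [-1.      0.     -0.0025]] q [ 0.6241  0.6218 -0.482   1.9304  0.4358  0.6957 -0.1202] 0.0049050616970097
```

Emit:
servo_tool(rows="0 -0.0005 0.0009 0 0 0 0; 0 -0.0005 0.0009 0 0 0 0; 0 0 0 0 0 0 0")

```text
time_s: 19.87
ee_pos: [0.5316, -0.203, 0.0198]
ee_rot: [-0.001, 1.575, 0.001]
wrist_force: [-7.3, 2.6, 5.3]
opening: 0.005
```

Emit:
servo_tool(rows="0 -0.0005 0.0009 0 0 0 0; 0 -0.0005 0.0009 0 0 0 0; 0 0 0 0 0 0 0")

```text
time_s: 20.12
ee_pos: [0.5329, -0.2038, 0.0197]
ee_rot: [-0.001, 1.576, 0.002]
wrist_force: [-8.6, 3.0, 5.5]
opening: 0.006
```

```bash
python3 st.py
```

```text
t 20.1167 jig [-36.3251 -82.158 ] z 0.01965605395180558 Fjig [-8.9462 -1.5916  5.508 ] 
tool in jig
 [[-0.0044 -0.4958  0.8685]
 [-0.0021  0.8685  0.4957]
 [-1.      0.0004 -0.0049]] q [ 0.6242  0.6264 -0.4817  1.9218  0.4351  0.7023 -0.1169] 0.006401748190589043
```

Emit:
servo_tool(rows="0 -0.0005 0.0009 0 0 0 0; 0 -0.0005 0.0009 0 0 0 0; 0 0 0 0 0 0 0")

```text
time_s: 20.37
ee_pos: [0.5336, -0.2043, 0.0195]
ee_rot: [-0.001, 1.578, 0.002]
wrist_force: [-10.8, 3.3, 7.3]
opening: 0.002
```

Emit:
servo_tool(rows="0 -0.0005 0.0009 0 0 0 0; 0 -0.0005 0.0009 0 0 0 0; 0 0 0 0 0 0 0")

```text
time_s: 20.62
ee_pos: [0.5352, -0.2053, 0.0193]
ee_rot: [-0.001, 1.578, 0.002]
wrist_force: [-10.4, 4.4, 5.8]
opening: 0.003
```

```bash
python3 st.py
```

```text
t 20.6167 jig [-33.5902 -82.313 ] z 0.019275598511056816 Fjig [-11.2719  -1.3139   5.7774] 
tool in jig
 [[-0.007  -0.4958  0.8684]
 [-0.0028  0.8684  0.4958]
 [-1.      0.001  -0.0074]] q [ 0.6242  0.6312 -0.4813  1.9134  0.4343  0.7087 -0.1137] 0.003390778984192006
```

Emit:
servo_tool(rows="0 -0.0005 0.0009 0 0 0 0; 0 -0.0005 0.0009 0 0 0 0; 0 -0.0005 0.0009 0 0 0 0; 0 0 0 0 0 0 0; 0 0 0 0 0 0 0")

```text
time_s: 21.03
ee_pos: [0.5362, -0.206, 0.0191]
ee_rot: [-0.0, 1.582, 0.003]
wrist_force: [-15.8, 5.4, 10.6]
opening: 0.005
```

```bash
python3 st.py
```

```text
t 21.0333 jig [-32.408  -82.4826] z 0.019080345148885253 Fjig [-16.3711  -3.086   10.6359] 
tool in jig
 [[-0.0103 -0.496   0.8683]
 [-0.0039  0.8683  0.496 ]
 [-0.9999  0.0017 -0.0109]] q [ 0.6242  0.6344 -0.4814  1.9079  0.4332  0.7148 -0.1113] 0.004890632503651776
```

Emit:
servo_tool(rows="0 0.003 -0.0052 0 0 0 0; 0 0.005 -0.0087 0 0 0 0; 0 0.005 -0.0087 0 0 0 0; 0 0 0 0 0 0 0; -0.025 0 0 0 0 0 0; -0.03 0 0 0 0 0 0; -0.03 0 0 0 0 0 0; -0.03 0 0 0 0 0 0; -0.03 0 0 0 0 0 0; -0.03 0 0 0 0 0 0; -0.025 0 0 0 0 0 0; 0 0 0 0 0 0 0")

```text
time_s: 22.03
ee_pos: [0.5227, -0.1953, 0.226]
ee_rot: [-0.004, 1.561, -0.001]
wrist_force: [1.8, -0.5, 1.2]
opening: 0.003
```

Emit:
servo_tool(rows="0 -0.03 -0.015 0 0 0 0; 0 -0.03 -0.015 0 0 0 0; 0 -0.03 -0.015 0 0 0 0; 0 -0.03 -0.015 0 0 0 0; 0 -0.03 -0.015 0 0 0 0; 0 -0.03 -0.015 0 0 0 0; 0 -0.03 -0.015 0 0 0 0; 0 -0.03 -0.015 0 0 0 0; 0 -0.03 -0.015 0 0 0 0; 0 -0.03 -0.015 0 0 0 0; 0 0 0 0 0 0 0; 0 0 0 0 0 0 0")

```text
time_s: 23.03
ee_pos: [0.368, -0.4971, 0.2194]
ee_rot: [0.002, 1.571, -0.002]
wrist_force: [-0.2, 0.4, -0.1]
opening: 0.005
```

Run:
```python
from fit import *
np.set_printoptions(precision=4,suppress=True)
v=np.load("jig.npy")
save("top","t9.png",(210,130,360,260),5)
read_camera("scene")
for n in("top","scene"):
  for q in pinpoint(n,"handle_end")[:1]:
    d=tojig(v,ray(n,q["at"],.021)[:2])-[-18,20]; print(n,q["confidence"],d,np.arctan2(-d[1],-d[0]))
  m=near(n,"blank",(.636,-.145),.02)
  if m is not None:
    b,c=fit(BL,[.636,-.145,1.054],{n:m}); print(n,"blank",tojig(v,b[:2]),b[2]-v[2]-np.pi/2,c)
for l in("marking_gauge","pencil","masking_tape","square_block","sanding_block"):
  for q in pinpoint("top",l)[:1]: print(l,ray("top",q["at"],0)[:2])
s=read_state();print(s["time_s"],s["ee_pos"],s["wrist_force"])
```

```text
top 0.8 [ -11.7673 -116.9089] 1.4704802329151931
top blank [25.1957 21.4523] 0.02842620378437677 0.12804746494066888
scene 0.77 [   0.8943 -128.4728] 1.5777574667798262
scene blank [23.8911 20.9753] 0.010519892575837408 0.03447239202324881
marking_gauge [0.5426 0.1694]
pencil [ 0.3392 -0.1625]
square_block [ 0.7304 -0.3067]
sanding_block [ 0.6744 -0.412 ]
23.5833 [ 0.3699 -0.4947  0.2203] [ 0.1276  0.0387 -0.3827]
```

View pics/t9.png

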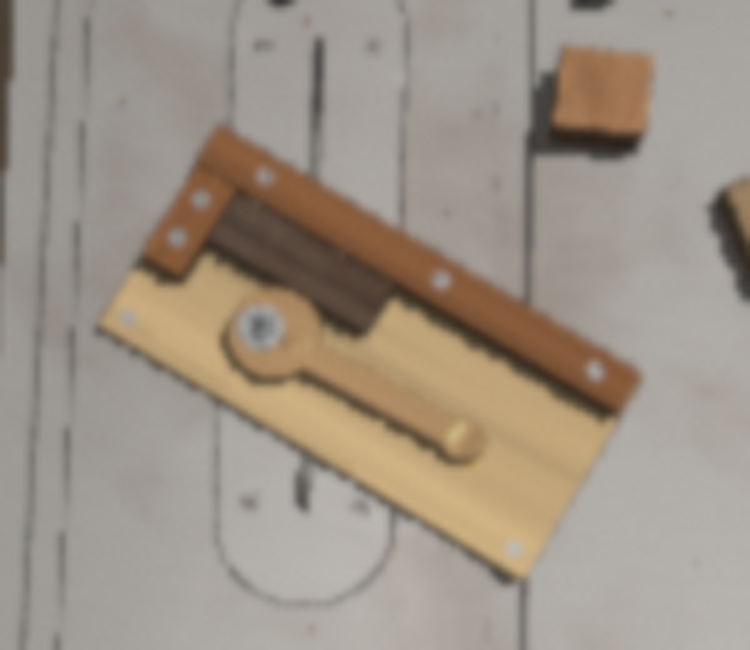

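```bash
python3 -c "from workcell import *; print(close_job())"
```

```text
the job is handed in; nothing more can be done
None
```

The blank is clamped: it lies flat against the rail with its end home on the stop, and the cam lever is jammed on it. I handed the job in at about 23.6 s.

With the shut fingertips I did the following:
- **Against the rail:** I pushed the blank flat against the rail, with about 9 N reaction.
- **To the stop:** I slid it along until it stopped dead against the end stop, with about 7 N. I then re-seated it on the rail with about 7 N.
- **Clamping:** I swept the cam handle round. It was jamming with rising force, up to about 16 N at roughly 100 mm from the pivot. I then backed off and lifted clear.

**Last checks**
- **Picture:** The final top picture shows the blank in the rail/stop corner, with the cam against it and the handle roughly parallel to the rail.
- **Blank position:** The scene-camera fit puts the blank at jig (23.9, 21.0) mm and 0.01 rad, against a nominal (24, 20). The top-camera fit was poorer: (25.2, 21.5) mm and 0.03 rad, with the lever close by.
- **Lever angle:** The cameras disagree slightly, reading 1.47 rad (top) and 1.58 rad (scene). From where the finger ended I make it about 1.64 rad while pushing. I did not test the jam again after letting go.
- **Bystanders:** The marking gauge, pencil, square block and sanding block read within about 15 mm of where they started, and I put the differences down to detection noise. The masking tape was not detected in the last top picture, so it is unconfirmed, but the tool never worked near it.

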